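# Let one cat ball into the dish and hold the gate

### The job

Slide the blue dish along its guides, all the way in under the chute against the stop, while the yellow gate is still shut. Then use the gate's black knob to slide it open against its spring to half its travel (its leading edge at the red mark), so that the red ball drops into the dish and the green ball stays in its lane, and finish while still holding the gate there. Leave the mug, the remote control and the clock alone.

Things in the scene. Friction and masses are not known exactly. Their poses are not given: they have to be found in the camera images.
- dispenser: Fixed white and pale-wood two-lane ball dispenser, 310 x 420 x 160 mm. Origin on the table, under the centre of the chute's lower mouth; z up; +y: the way the balls roll and the dish runway sticks out (robot's left, turned up to 0.2 rad); +x: the way the gate opens (away from the robot). Base 8 mm thick. A steel spring tube lies at x -56 to -154 mm, top 105 mm high.
- chute_mouth (a point): Middle of the lower mouth of the chute's floor, 80 mm above the table (underside 72 mm). The open-topped chute, 102 mm wide, walls 34 mm, slopes up 10 degrees from here to dispenser y -167 mm, where its end wall is 160 mm high. Its lanes are 42 mm wide: red ball at dispenser x -24 mm, green at x +24 mm.
- dish_stop (a point): Middle of the face of the stop that the dish's inner end meets, at dispenser y -32 mm, 23 mm high, under the chute. Two guides with inner faces at dispenser x +-55.5 mm, tops 28 mm above the table, run from y -42 to +242 mm on either side of the dish.
- half_mark (a point): Top of the red line on the fixed white plate beyond the chute (plate: dispenser x 53 to 148 mm, top 120 mm above the table). The line is at dispenser x +93 mm; the gate's leading edge is there at half travel.
- dish: Loose blue open dish, 104 (x) x 140 (y) x 42 mm, walls 4 mm, 0.17 to 0.35 kg, standing on the base between the guides (3.5 mm play each side), pulled out 50 to 120 mm at the start. Origin at the centre of its underside; axes as the dispenser's. Fully home its origin is at dispenser y +38 mm, its inner end against the stop.
- dish_tab (a point): Top centre of the dish's white upright tab, 26 (x) x 12 (y) mm, which stands outside the dish's outer end wall at y +76 mm in the dish's frame and rises to 90 mm above the dish's underside (98 mm above the table), 48 mm above the rim.
- gate (a joint): Slide of the yellow gate (96 mm along the slide, 6 thick, top 118 mm above the table) that closes both lanes. Metres, 0 shut, 0.090 fully open, growing along dispenser +x. A spring shuts it: 2.4 N at 0, 7.8 N at 0.045, 13.2 N at 0.090, friction 0.4 N. Half travel is 0.045, with only the red ball's lane open; beyond 0.065 the green ball starts to get out.
- gate_knob (a point): Top centre of the black square upright knob on the gate's top edge: 16 x 16 mm, 50 mm high, from 118 to 168 mm above the table; this point is at its top. It moves with the gate: in the dispenser's frame it is at x = gate travel, y -11 mm. Clear space all round it above 125 mm, save the chute's upper end.
- red_ball_center (a point): Centre of the red ball, 34 mm diameter, 20 g, resting against the gate in the lane that opens first.
- green_ball_center (a point): Centre of the green ball, 34 mm diameter, 20 g, resting against the gate in the other lane.
- mug: Bystander: blue mug, radius 40 mm, 92 mm high; origin under its centre.
- remote: Bystander: black remote control 150 x 42 x 16 mm lying flat, long axis its x; origin under its centre.
- clock: Bystander: small round clock on a wooden foot, 60 x 90 mm, 92 mm high; origin under its centre.
Things that resemble listed ones, but are neither listed nor needed, are in the scene too. What is meant by the dish is not orange, and is the larger of those in its own colour.

How it is judged:
By the outcome, as a careful person would: the job done as asked, in the order asked, and still so for the second after the job is handed in, while the arm keeps its last pose, push and grip.
It also fails if it takes over 51 s, if anything falls off the work surface, if the arm or the gripper's body presses on something with over 40 N, if the wrist force passes 120 N, or if a joint passes its speed limit or range.

### The arm

A 7-joint arm with a two-finger parallel gripper is mounted at the origin on the work surface. World frame = base frame: x ahead of the robot, y to its left, z up, the work surface at z = 0. Lengths are in m, angles in rad, forces in N, time in s.
With the tool pointing down it reaches from about 0.425 to 1.025 m from the base axis. Payload 3.6 kg.
Tool frame: the origin (TCP) lies at the very end of the fingers, on their centre line; the grasp point (between the pads) lies 19 mm behind it; z points along the fingers, y is the direction in which the jaws open and shut (so a half turn about z gives the same grasp; the last joint's range is limited). The gripper opens to 85 mm and grips with 20 to 120 N. Pads are 22 mm wide; open, the fingers measure 114 mm over their backs; the gripper's body (76 mm by 85 mm) begins 54 mm behind the grasp point. The pads swing forward as they close: fully open they stand 13 mm farther back than shut.
Start: joints at [1.157, 0.591, 0.048, 1.609, -0.033, 0.943, -0.034], TCP at [0.229, -0.688, 0.231] pointing down, gripper open.
Joint ranges: [-2.69, 2.69], [-0.47, 2.24], [-1.27, 1.36], [0.19, 2.51], [-1.53, 4.68], [0.08, 2.07], [-3.09, 3.09]. Speed limits (rad/s): [2.57, 2.57, 3.14, 3.14, 3.14, 3.14, 3.14].

### API

Orientations are given as a unit quaternion [w, x, y, z].
In Python, from workcell import ctrl gives the robot as it stands.
- The arm moves only by the tool apply_moves, never from a script. Its argument "increments" is a list of rows, each a list of 7 numbers: the gripper's target within -1 to 1 (shut at 1, half-way at 0, fully open at -1), then the shift along the world's x, y, z normalised to -1 to 1, where 1 is 0.25 m, then the turn, a rotation vector about the world's x, y, z normalised to -1 to 1, where 1 is 0.5 rad. A call has 1 to 20 rows; each row is the pose to reach, as a shift and turn from the pose commanded when the call began; what a row does not reach only later rows make up. A row lasts 1/12 s, in which the tool goes at most 41.7 mm and 7.16 degrees, less where a joint would pass 70% of its speed; a pose out of reach is approached as far as the arm can. A call with a number of a shift or a turn outside -1 to 1 is refused whole. A call with a gripper value outside its range is refused whole. The fingers move at their own pace and stop on an object; "squeeze" is the grip in N (left out, the last holds). Time passes only in rows, so rows that repeat a pose let the fingers close. It gives the time, the measured TCP pose, the force and the opening at its end, in the units of the state.
- ctrl.read_state(): the state, without advancing time (a new reading comes with each control period).
- ctrl.camera(name): name is "side" or "top"; returns the picture (384x512x3 uint8, red, green, blue); there is no depth.
- ctrl.camera_model(name): a dict with "intrinsics" (3x3 intrinsics, pixels), "dist_coeffs" ([k1, k2, p1, p2, k3] as OpenCV has them; the pictures are not rectified), "rvec" (rotation vector, rad) and "tvec" (3), from world to camera coordinates, as OpenCV has them. Camera axes: x right, y down, z forward; pixel columns grow to the right and rows downward; lengths in m; the calibration is good to about 2 mm. A picture is of the moment at which its call begins. camera_model takes no time and is no camera call.
- ctrl.finish_job(): hands the job in, once; it reports no verdict.
Trained networks look in the newest picture that a camera, given by its name, has taken for a name from the list of things; names that differ only in an ending like _2 or _b are one class to them, and where a whole thing is asked for, a point or a joint stands for the part that bears it (a point fixed in the world has none). Each returns a list of dicts, best first, with "score" (0 to 1); they miss things now and then, are a little off and sometimes report something else, mostly with a low value. They report only what shows in the picture. A call takes as long as a camera call. They do not tell look-alikes from the thing itself.
- ctrl.spot_in(camera, target): "box" ([centre column, centre row, width, height] as shares, 0 to 1, of the picture: columns of its width, rows of its height, round what is visible of it).
- ctrl.trace(camera, target): "region" (384x512 bool, what is visible of it) and "box" ([centre column, centre row, width, height] as shares, 0 to 1, of the picture: columns of its width, rows of its height, round what is visible of it).
The state is a dict: "time_s": time; "joints": joint angles; "joint_velocities": joint speeds; "tau": joint torques, N m; "tcp_pos": TCP position; "tool_rot": TCP orientation; "force": force on the tool from outside, world axes, zero at the start; "ft_torque": the same for the moment, N m; "grip_width": finger opening in m.
Only numpy, scipy, OpenCV 4.12 (cv2) and the standard library are available. Lean on these libraries where they do the work, as an engineer would, in place of code of your own. Each camera call takes 0.05 s, during which the arm holds its last target.

## Working session

There is one attempt and no reset: what is moved stays moved. The work goes in short steps, Python scripts to look and compute and a tool call to move; the robot and the scene stay as the last step left them, time stands still between calls to the robot, and variables do not carry over. Pictures are saved under pics/ and viewed, and the job is handed in when it is done.

Besides the shell and the picture viewer there is one more tool, called as a command line: name --pt "numbers of a row" for each row, then --argument value for the rest. apply_moves: Moves the arm, as the interface text tells. Its arguments: {"type":"object","properties":{"increments":{"type":"array"},"squeeze":{"type":"number"}},"required":["increments"]}

```bash
mkdir -p pics; ls
python3 - <<'E'
from workcell import ctrl
import cv2
for n in("side","top"):
    im=ctrl.camera(n); cv2.imwrite(f"pics/{n}0.png",im[:,:,::-1])
    m=ctrl.camera_model(n); print(n,m)
print(ctrl.read_state())
E
```

```text
pics
side {'intrinsics': array([[439.47658145,   0.        , 246.25638263],
       [  0.        , 439.47658145, 189.95881345],
       [  0.        ,   0.        ,   1.        ]]), 'dist_coeffs': array([0.0269047, 0.       , 0.       , 0.       , 0.       ]), 'rvec': array([ 2.35388706, -0.1060028 ,  0.0149321 ]), 'tvec': array([-0.5728616 ,  0.10770132,  1.32200982])}
top {'intrinsics': array([[430.00112598,   0.        , 262.52717106],
       [  0.        , 430.00112598, 190.42678922],
       [  0.        ,   0.        ,   1.        ]]), 'dist_coeffs': array([-0.02164782,  0.        ,  0.        ,  0.        ,  0.        ]), 'rvec': array([ 2.12698161, -2.17818586,  0.15770095]), 'tvec': array([-0.03482294,  0.57051897,  1.12129027])}
{'time_s': 0.1, 'joints': array([ 1.15649588,  0.59202217,  0.04831145,  1.60968223, -0.03329744,
        0.9427247 , -0.03369142]), 'joint_velocities': array([ 0.00143034, -0.00140584,  0.00082871, -0.00408666,  0.00082707,
        0.00070387, -0.00023808]), 'tau': array([ 4.40274438e-03, -5.49996400e+01,  1.55331731e+00, -1.98824716e+01,
        9.75662959e-03,  3.75836025e-03, -2.78844723e-06]), 'tcp_pos': array([ 0.22838136, -0.68730418,  0.23026361]), 'tool_rot': array([-9.91488866e-04,  9.87156162e-01,  1.59755061e-01, -2.20931398e-04]), 'force': array([-0.28781945,  0.83791155,  0.1101453 ]), 'ft_torque': array([ 8.53569469e-05,  1.86115183e-02, -1.60908439e-02]), 'grip_width': 0.0853952708782098}
```

View pics/side0.png

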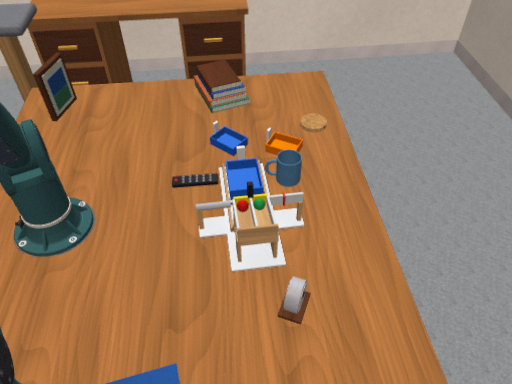

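View pics/top0.png

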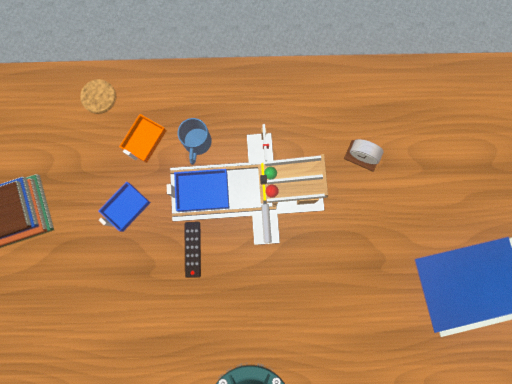

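The side view shows the dispenser with the dish in its guides at (243,178), its tab at (240,152), and the knob at (250,188). In the top view the dish is at (202,190), its tab at (170,189), and the knob at (264,180).

Dish candidates in the top view are blue in the guides (202,190), a smaller loose blue one (124,207), and an orange one (143,138). The one in the guides fits: it is blue, larger, and between the guides. I'll confirm with enlarged crops.

Run:
```python
import cv2
a=cv2.imread("pics/side0.png")[125:275,165:325]; b=cv2.imread("pics/top0.png")[110:260,90:340]
cv2.imwrite("pics/side_c.png",cv2.resize(a,None,fx=4,fy=4,interpolation=cv2.INTER_CUBIC)[:600])
cv2.imwrite("pics/top_c.png",cv2.resize(b,None,fx=3.2,fy=3.2,interpolation=cv2.INTER_CUBIC))
```

```text
(no output)
```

View pics/side_c.png

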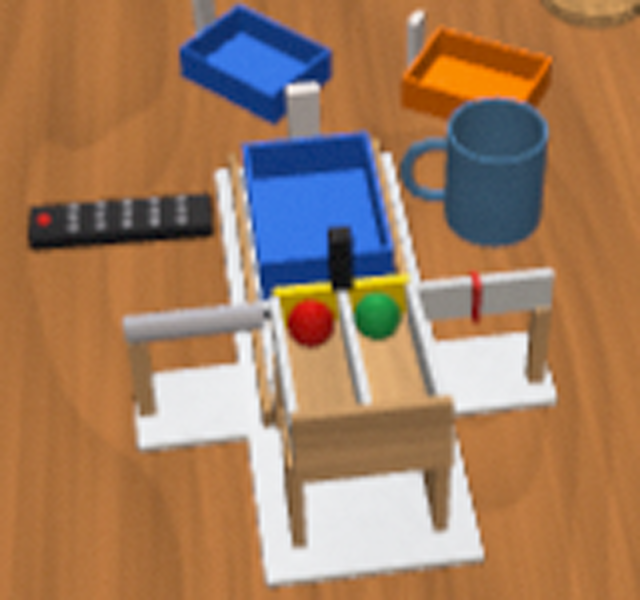

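View pics/top_c.png

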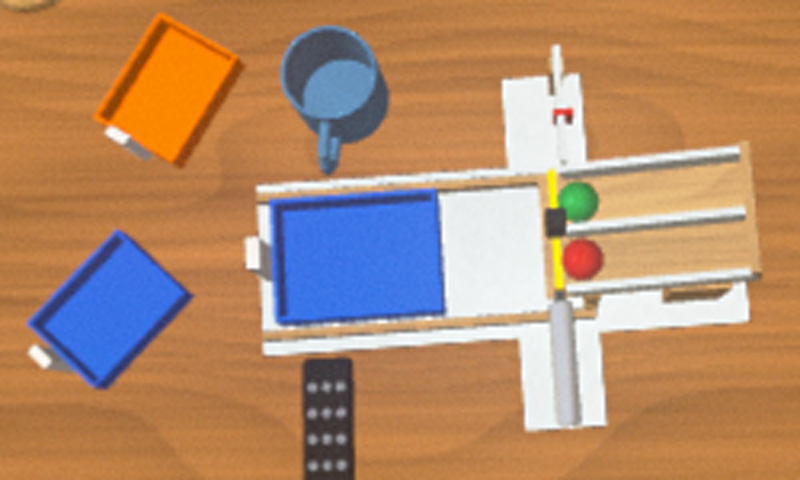

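The crop confirms it: the larger blue dish sits between the guides and is the target. The red mark is on the plate, and the gate is shut. Next I triangulate.

```bash
cat > h.py <<'E'
import numpy as np,cv2
from workcell import ctrl
def PM(n):
    m=ctrl.camera_model(n); R=cv2.Rodrigues(m['rvec'])[0]
    return m,np.c_[R,m['tvec']]
def tri(s,t):
    P=[];u=[]
    for n,p in(("side",s),("top",t)):
        m,A=PM(n);P.append(A);u.append(cv2.undistortPoints(np.array([[p]],float),m['intrinsics'],m['dist_coeffs'])[0,0].reshape(2,1))
    X=cv2.triangulatePoints(P[0],P[1],u[0],u[1])[:,0];X=X[:3]/X[3]
    e=[proj(n,X)-np.array(p) for n,p in(("side",s),("top",t))]
    return X,np.round(e,1).tolist()
def proj(n,X):
    m=ctrl.camera_model(n);return cv2.projectPoints(np.array([X],float),m['rvec'],m['tvec'],m['intrinsics'],m['dist_coeffs'])[0].reshape(2)
E
python3 - <<'E'
from h import *
pts=dict(tab=((241,147),(168.75,189.4)),knob=((250,183),(263.75,179.4)),mark=((284,193.8),(266,145.8)),red=((243,205.5),(271.9,190.9)),green=((259.5,203.5),(270.9,173.1)))
for k,(s,t) in pts.items(): 
    X,e=tri(s,t);print(k,X.round(4),e)
E
```

```text
tab [0.5729 0.1932 0.0961] [[-0.9, 0.2], [-0.1, -1.1]]
knob [ 0.5814 -0.0505  0.1689] [[-1.1, 0.3], [-0.1, -1.3]]
mark [ 0.6748 -0.059   0.1258] [[-1.1, 0.3], [-0.1, -1.3]]
red [ 0.5605 -0.0715  0.1046] [[-0.6, 0.1], [-0.1, -0.7]]
green [ 0.6065 -0.0701  0.1062] [[-0.7, 0.2], [-0.1, -0.8]]
```

Heights agree with the text: tab 0.096 against 0.098, knob 0.169 against 0.168, mark 0.126 against 0.120. The yaw still needs a better fit from several known points.

Run:
```python
from h import *
from scipy.optimize import least_squares
o=lambda x,y:(90+x/3.2-.0,110+y/3.2)
s4=lambda x,y:(165+x/4,125+y/4)
# model pts (dispenser frame), known coords
L=[("top",(0,-.011,.168),o(556,223)),("side",(0,-.011,.168),s4(340,232)),
("side",(.093,None,.120),s4(476,275)),("top",(.093,None,.120),o(563,114)),
("top",(-.024,None,.105),o(582,259)),("top",(.024,None,.105),o(579,202)),
("side",(-.024,None,.105),s4(312,322)),("side",(.024,None,.105),s4(378,314)),
]
def model(p):
    x,y,th,ym,yb=p;r=[]
    for n,(a,b,c),u in L:
        if b is None: b=ym if a>.05 else yb
        X=[x+np.cos(th)*a-np.sin(th)*b,y+np.sin(th)*a+np.cos(th)*b,c]
        r.append(proj(n,X)-u)
    return np.concatenate(r)
q=least_squares(model,[.58,-.04,0,-.011,-.03]);print(q.x.round(4),q.fun.round(1))
# ray-plane
def ray(n,p,z):
    m,A=PM(n);u=cv2.undistortPoints(np.array([[p]],float),m['intrinsics'],m['dist_coeffs'])[0,0]
    R=A[:,:3];C=-R.T@A[:,3];d=R.T@np.r_[u,1];return (C+d*(z-C[2])/d[2]).round(4)
print("dish rim outer corners",[ray("top",o(*p),.05) for p in((272,199),(437,190),(444,314),(276,324))])
print("tab",ray("top",o(252,254),.098))
print("base out end corners",[ray("top",o(*p),.0) for p in((264,355),)],[ray("top",o(*p),.028) for p in((257,187),(545,175),(263,337),(520,320))])
print("chute end wall", [ray("top",o(*p),.16) for p in((742,145),(760,275))])
```

```text
[ 0.5811 -0.0393  0.0594 -0.0236 -0.0315] [-0.3 -1.7 -1.   0.4 -1.1  1.4 -0.8 -0.7  0.2 -0.2 -0.5 -0.9 -1.1  0.3
 -0.5  0.2]
dish rim outer corners [array([0.6232, 0.1861, 0.05  ]), array([0.6276, 0.0472, 0.05  ]), array([0.5227, 0.0427, 0.05  ]), array([0.5176, 0.1823, 0.05  ])]
tab [0.5697 0.1925 0.098 ]
base out end corners [array([0.4957, 0.2023, 0.    ])] [array([0.6381, 0.2033, 0.028 ]), array([ 0.6428, -0.0441,  0.028 ]), array([0.5089, 0.1975, 0.028 ]), array([ 0.5183, -0.02  ,  0.028 ])]
chute end wall [array([ 0.6362, -0.1947,  0.16  ]), array([ 0.5356, -0.204 ,  0.16  ])]
```

The dish edges and guides give yaw ≈ +0.035, and the dispenser origin is ≈ (0.580, −0.039). The dish is out by about 117 mm, inside the stated 50 to 120. I'll close the fingers and go high round to the outside of the tab, turning the jaws along dispenser x.

apply_moves --pt "1 0.2 0.2 0.08 0.25 0 0" --pt "1 0.3 0.3 0.1 0 0 0.25" --pt "1 0.5 0.5 0.1 0 0 0.5" --pt "1 0.7 0.7 0.1 0 0 0.8" --pt "1 1 1 0.1 0 0 1" --pt "1 1 1 0.1 0 0 1" --pt "1 1 1 0.1 0 0 1" --pt "1 1 1 0.1 0 0 1" --pt "1 1 1 0.1 0 0 1" --pt "1 1 1 0.1 0 0 1" --pt "1 1 1 0.1 0 0 1" --pt "1 1 1 0.1 0 0 1" --squeeze 30

```text
time_s: 1.1
tcp_pos: [0.4775, -0.4387, 0.2558]
tool_rot: [-0.0, 0.917, 0.399, -0.001]
force: [-0.7, -0.5, 0.5]
grip_width: 0.0003
```

The first row contained a stray tilt from me. It was undone by the later rows, and the pose is fine.

apply_moves --pt "1 0.37 1 0 0 0 1" --pt "1 0.37 1 0 0 0 1" --pt "1 0.37 1 0 0 0 1" --pt "1 0.37 1 0 0 0 1" --pt "1 0.37 1 0 0 0 1" --pt "1 0.37 1 0 0 0 1" --pt "1 0.37 1 0 0 0 1" --pt "1 0.37 1 0 0 0 1" --pt "1 0.37 1 0 0 0 1"

```text
time_s: 1.85
tcp_pos: [0.5706, -0.189, 0.2561]
tool_rot: [0.0, 0.79, 0.613, -0.001]
force: [-0.1, -1.1, -0.0]
grip_width: -0.0001
```

apply_moves --pt "1 0 1 0 0 0 0.57" --pt "1 0 1 0 0 0 0.57" --pt "1 0 1 0 0 0 0.57" --pt "1 0 1 0 0 0 0.57" --pt "1 0 1 0 0 0 0.57" --pt "1 0 1 0 0 0 0.57" --pt "1 0 1 0 0 0 0.57" --pt "1 0 1 0 0 0 0.57" --pt "1 0 1 0 0 0 0.57"

```text
time_s: 2.6
tcp_pos: [0.5713, 0.0585, 0.2559]
tool_rot: [0.001, 0.696, 0.718, -0.001]
force: [-0.6, -0.8, 0.0]
grip_width: 0.0
```

apply_moves --pt "1 0 0.7 0 0 0 0" --pt "1 0 0.7 0 0 0 0" --pt "1 0 0.7 0 0 0 0" --pt "1 0 0.7 0 0 0 0" --pt "1 0 0.7 0 0 0 0" --pt "1 0 0.7 0 0 0 0" --pt "1 0 0.7 0 0 0 0"

```text
time_s: 3.18
tcp_pos: [0.5721, 0.2338, 0.2557]
tool_rot: [0.001, 0.696, 0.718, -0.001]
force: [0.5, -1.8, 0.6]
grip_width: -0.0001
```

apply_moves --pt "1 0 0 -0.16 0 0 0" --pt "1 0 0 -0.32 0 0 0" --pt "1 0 0 -0.48 0 0 0" --pt "1 0 0 -0.62 0 0 0" --pt "1 0 0 -0.74 0 0 0" --pt "1 0 0 -0.82 0 0 0" --pt "1 0 0 -0.82 0 0 0" --pt "1 0 0 -0.82 0 0 0"

```text
time_s: 3.85
tcp_pos: [0.5715, 0.2327, 0.0503]
tool_rot: [0.001, 0.696, 0.718, -0.002]
force: [0.6, -0.9, -0.3]
grip_width: -0.0
```

Run:
```python
from h import *
a=ctrl.camera("side")[90:240,165:325,::-1]; b=ctrl.camera("top")[110:260,90:340,::-1]
a=cv2.resize(a,(400,375),interpolation=2);b=cv2.resize(b,(400,240),interpolation=2)
c=np.zeros((375,800,3),np.uint8);c[:,:400]=a;c[:240,400:]=b;cv2.imwrite("pics/pre.png",c)
```

```text
(no output)
```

View pics/pre.png

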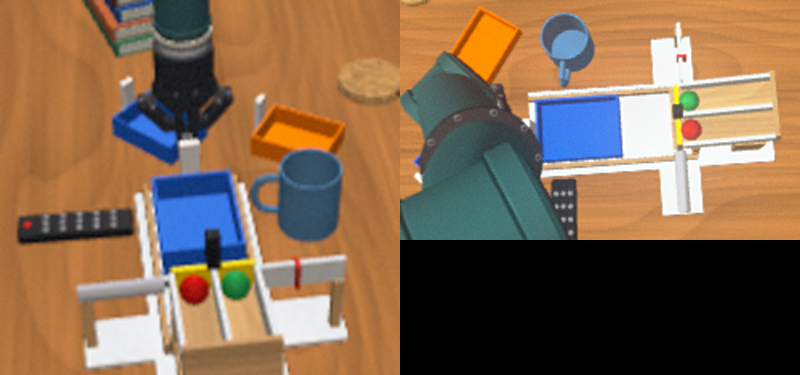

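The fingers stand just beyond the tab, at (188,110) in the side crop. Now I push the dish in gently.

apply_moves --pt "1 0.001 -0.04 0 0 0 0" --pt "1 0.003 -0.08 0 0 0 0" --pt "1 0.004 -0.12 0 0 0 0" --pt "1 0.005 -0.15 0 0 0 0" --pt "1 0.006 -0.18 0 0 0 0" --pt "1 0.007 -0.21 0 0 0 0" --pt "1 0.008 -0.24 0 0 0 0" --pt "1 0.009 -0.27 0 0 0 0" --pt "1 0.01 -0.3 0 0 0 0" --pt "1 0.011 -0.33 0 0 0 0" --pt "1 0.012 -0.36 0 0 0 0" --pt "1 0.013 -0.39 0 0 0 0" --pt "1 0.014 -0.42 0 0 0 0" --pt "1 0.015 -0.45 0 0 0 0" --pt "1 0.016 -0.48 0 0 0 0" --pt "1 0.016 -0.48 0 0 0 0"

```text
time_s: 5.28
tcp_pos: [0.5749, 0.1138, 0.051]
tool_rot: [0.0, 0.696, 0.718, -0.001]
force: [-0.1, -0.2, -0.4]
grip_width: 0.0002
```

```bash
cat > v.py <<'E'
from h import *
import sys
a=ctrl.camera("side")[100:250,165:325,::-1]; b=ctrl.camera("top")[110:260,130:330,::-1]
a=cv2.resize(a,(400,375),interpolation=2);b=cv2.resize(b,(400,300),interpolation=2)
c=np.zeros((375,800,3),np.uint8);c[:,:400]=a;c[:300,400:]=b;cv2.imwrite(sys.argv[1],c)
E
python3 v.py pics/push1.png
```

```text
(no output)
```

View pics/push1.png

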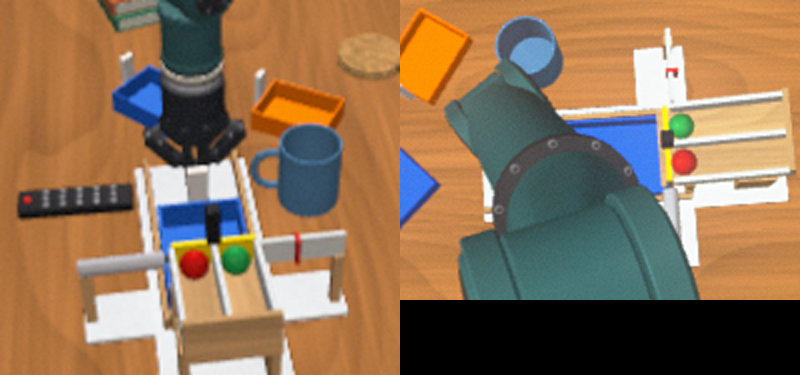

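The dish is moving in freely and about 20 mm is left. I continue slowly and watch the force.

apply_moves --pt "1 0.001 -0.02 0 0 0 0" --pt "1 0.002 -0.04 0 0 0 0" --pt "1 0.002 -0.055 0 0 0 0" --pt "1 0.003 -0.07 0 0 0 0" --pt "1 0.003 -0.07 0 0 0 0"

```text
time_s: 5.8
tcp_pos: [0.5759, 0.0982, 0.0513]
tool_rot: [0.0, 0.695, 0.719, -0.0]
force: [-0.6, 0.4, 0.1]
grip_width: -0.0001
```

apply_moves --pt "1 0 -0.008 0 0 0 0" --pt "1 0 -0.016 0 0 0 0" --pt "1 0 -0.016 0 0 0 0"

```text
time_s: 6.05
tcp_pos: [0.5755, 0.0966, 0.0514]
tool_rot: [-0.001, 0.694, 0.72, 0.001]
force: [0.1, 3.6, 0.3]
grip_width: 0.0001
```

apply_moves --pt "1 0 -0.012 0 0 0 0" --pt "1 0 -0.024 0 0 0 0" --pt "1 0 -0.024 0 0 0 0"

```text
time_s: 6.3
tcp_pos: [0.5756, 0.0959, 0.0521]
tool_rot: [-0.002, 0.693, 0.721, 0.003]
force: [-2.0, 9.7, 2.9]
grip_width: 0.0
```

```bash
python3 v.py pics/push2.png
```

```text
(no output)
```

View pics/push2.png

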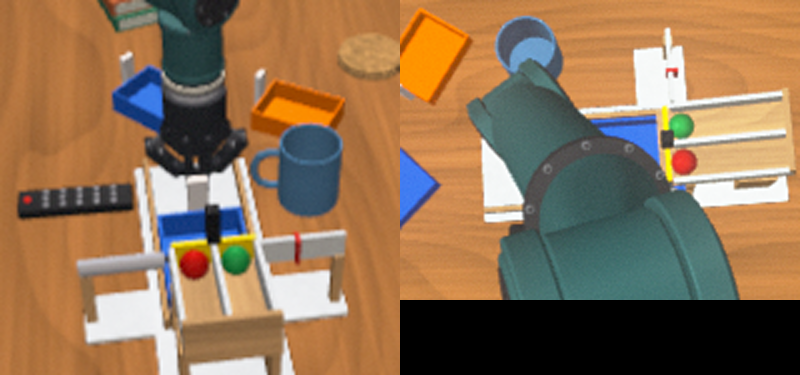

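apply_moves --pt "1 0 0.03 0 0 0 0" --pt "1 0 0.1 0 0 0 0" --pt "1 0 0.12 0 0 0 0" --pt "1 0 0.12 0.15 0 0 0" --pt "1 0 0.12 0.3 0 0 0" --pt "1 0 0.12 0.45 0 0 0" --pt "1 0 0.12 0.6 0 0 0" --pt "1 0 0.12 0.75 0 0 0" --pt "-1 0 0.12 0.85 0 0 0" --pt "-1 0 0.12 0.9 0 0 0" --pt "-1 0 0.12 0.9 0 0 0" --pt "-1 0 0.12 0.9 0 0 0"

```text
time_s: 7.4
tcp_pos: [0.5755, 0.1185, 0.2756]
tool_rot: [0.0, 0.695, 0.719, -0.001]
force: [-0.4, -0.0, -1.1]
grip_width: 0.0481
```

```bash
python3 v.py pics/home1.png; python3 -c "
from h import *
a=ctrl.camera('side')[130:230,200:300,::-1];cv2.imwrite('pics/home2.png',cv2.resize(a,(600,600),interpolation=2))
# expected tab top if home, and 6 mm short
for d in(0,.006):
  y=.114+d;print(proj('side',[.580-.035*y,-.039+y,.098]))
"
```

```text
[243.93390299 171.47125297]
[243.71185262 170.14396866]
```

View pics/home1.png

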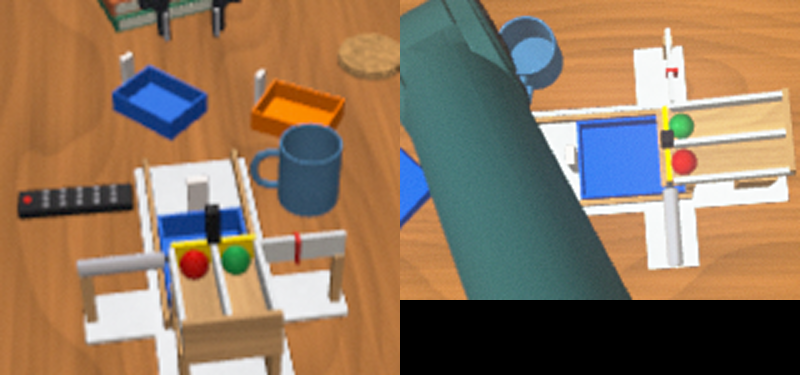

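View pics/home2.png

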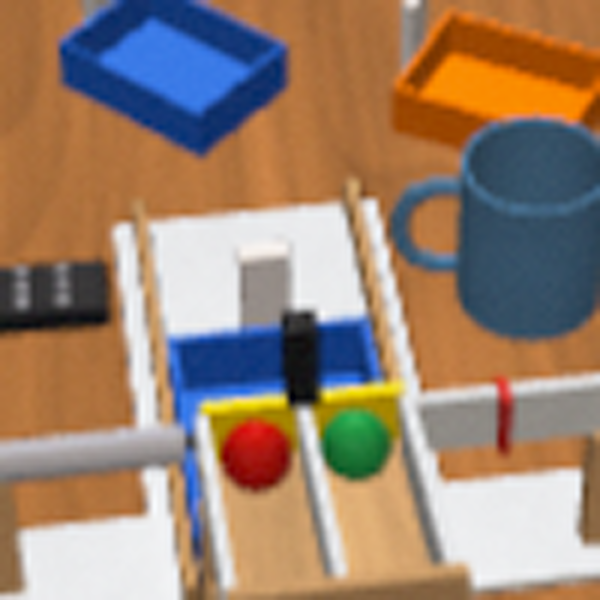

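The side view puts the tab top at (243.8,171.2), and the home prediction is (243.9,171.5). I check the top view too.

```bash
python3 -c "
from h import *
im=ctrl.camera('top')[150:230,200:300,::-1];cv2.imwrite('pics/home3.png',cv2.resize(im,(800,640),interpolation=2)[:600])
for d in(0,.006):
  y=.114+d;print(proj('top',[.580-.035*y,-.039+y,.098]))
  for yy in (.108,-.032): print('dish end',yy,proj('top',[.580-.035*(yy+d),-.039+yy+d,.05]))
"
```

```text
[214.53479688 185.89874279]
dish end 0.108 [218.65614956 188.44157397]
dish end -0.032 [270.87738336 185.42545623]
[212.19729796 186.03369275]
dish end 0.108 [216.41535456 188.5710594 ]
dish end -0.032 [268.64253046 185.55447428]
```

View pics/home3.png

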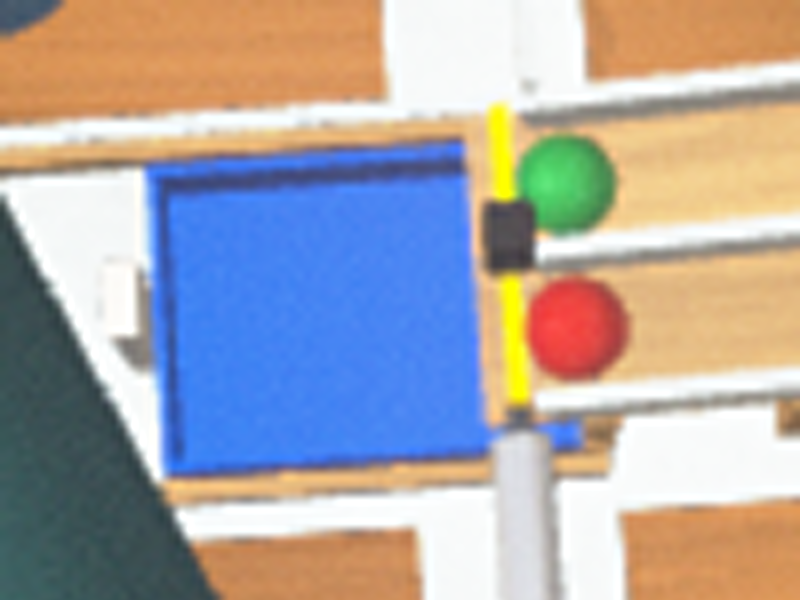

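The top view agrees: tab top at column 214.9 against 214.5 predicted for home, so the dish is home with the gate shut. Now to the knob.

apply_moves --pt "-1 0.01 -0.16 -0.1 0 0 0" --pt "-1 0.01 -0.32 -0.1 0 0 0" --pt "-1 0.02 -0.48 -0.1 0 0 0" --pt "-1 0.02 -0.6 -0.1 0 0 0" --pt "-1 0.02 -0.676 -0.1 0 0 0" --pt "-1 0.02 -0.676 -0.1 0 0 0" --pt "-1 0.02 -0.676 -0.1 0 0 0" --pt "-1 0.02 -0.676 -0.1 0 0 0"

```text
time_s: 8.27
tcp_pos: [0.5804, -0.048, 0.2504]
tool_rot: [-0.001, 0.694, 0.72, -0.0]
force: [0.3, 0.0, -0.4]
grip_width: 0.0855
```

```bash
python3 v.py pics/kn1.png;python3 -c "
from h import *
print(ctrl.read_state()['tcp_pos'],ctrl.read_state()['grip_width'])"
```

```text
[ 0.58070283 -0.04713884  0.25092734] 0.08534196162590965
```

View pics/kn1.png

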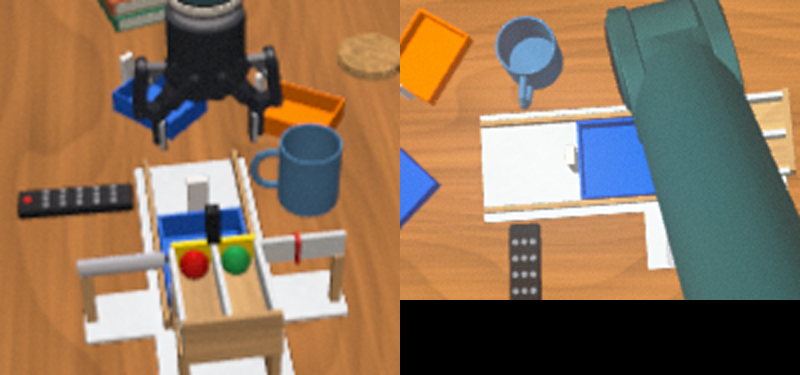

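The fingers straddle the knob in x. I lower to z ≈ 0.136 and then close.

apply_moves --pt "-1 0 -0.008 -0.1 0 0 0" --pt "-1 0 -0.01 -0.2 0 0 0" --pt "-1 0 -0.01 -0.3 0 0 0" --pt "-1 0 -0.01 -0.4 0 0 0" --pt "-1 0 -0.01 -0.456 0 0 0" --pt "-1 0 -0.01 -0.456 0 0 0" --pt "-1 0 -0.01 -0.456 0 0 0"

```text
time_s: 8.95
tcp_pos: [0.5806, -0.0503, 0.1368]
tool_rot: [-0.001, 0.694, 0.72, -0.0]
force: [0.5, 0.5, 0.3]
grip_width: 0.0854
```

apply_moves --pt "0.3 0 0 0 0 0 0" --pt "0.3 0 0 0 0 0 0" --pt "0.4 0 0 0 0 0 0" --pt "0.5 0 0 0 0 0 0" --pt "0.6 0 0 0 0 0 0" --pt "0.7 0 0 0 0 0 0" --pt "1 0 0 0 0 0 0" --pt "1 0 0 0 0 0 0" --pt "1 0 0 0 0 0 0" --pt "1 0 0 0 0 0 0" --squeeze 30

```text
time_s: 9.78
tcp_pos: [0.5836, -0.052, 0.1383]
tool_rot: [0.002, 0.694, 0.719, 0.002]
force: [5.8, -0.4, 1.1]
grip_width: 0.0155
```

```bash
python3 v.py pics/kn2.png;python3 -c "
from h import *
s=ctrl.read_state()
print(s['tcp_pos'],s['grip_width'],s['force'])"
```

```text
[ 0.58356927 -0.05199929  0.13830754] 0.015128848154773302 [5.08759695 0.3753565  1.21761636]
```

View pics/kn2.png

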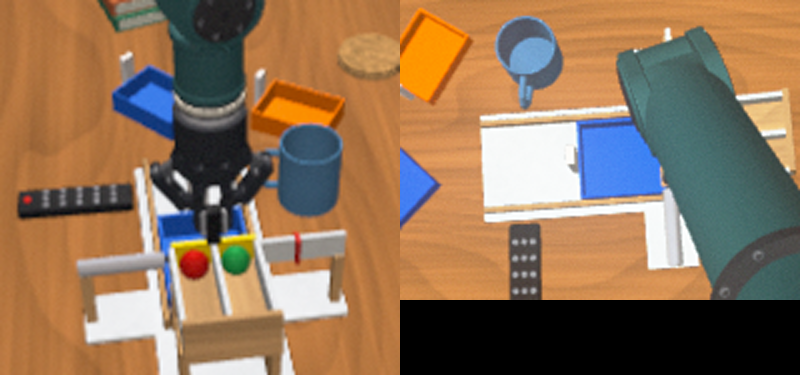

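The knob is held at a width of 15 mm, reading TCP x 0.5836 with the gate on its shut stop. The target is therefore a measured x ≈ 0.6286 along the slide.

apply_moves --pt "1 0.02 0 0 0 0 0" --pt "1 0.04 0.001 0 0 0 0" --pt "1 0.06 0.002 0 0 0 0" --pt "1 0.08 0.003 0 0 0 0" --pt "1 0.1 0.004 0 0 0 0" --pt "1 0.12 0.004 0 0 0 0" --pt "1 0.14 0.005 0 0 0 0" --pt "1 0.155 0.006 0 0 0 0" --pt "1 0.17 0.006 0 0 0 0" --pt "1 0.185 0.007 0 0 0 0" --pt "1 0.185 0.007 0 0 0 0" --pt "1 0.185 0.007 0 0 0 0" --squeeze 45

```text
time_s: 10.88
tcp_pos: [0.6239, -0.0501, 0.1383]
tool_rot: [-0.002, 0.694, 0.72, -0.003]
force: [-6.8, -0.5, 13.6]
grip_width: 0.0152
```

```bash
python3 -c "
from h import *
s=ctrl.read_state()
print(s['tcp_pos'],s['grip_width'],s['force'])
a=ctrl.camera('side')[130:230,200:300,::-1];cv2.imwrite('pics/op1.png',cv2.resize(a,(600,600),interpolation=2))"
```

```text
[ 0.62393307 -0.05013801  0.13827865] 0.015224068668242817 [-6.82364433 -0.45794274 13.56034213]
```

View pics/op1.png

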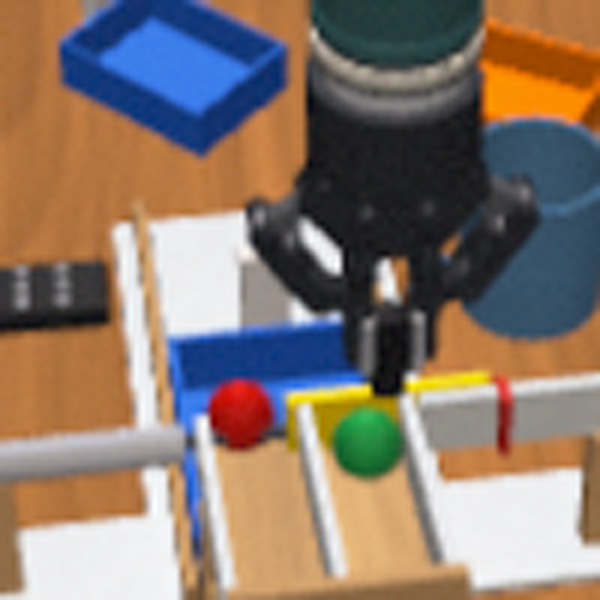

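The red ball is rolling out at (240,412) and green is still blocked. The gate's edge at column 492 is about 11 px (≈5 mm) short of the mark at 503, which agrees with the TCP reading. I add 5 mm, easing up 1 mm because of the vertical load.

apply_moves --pt "1 0.008 0 0.003 0 0 0" --pt "1 0.015 0 0.004 0 0 0" --pt "1 0.022 0.001 0.004 0 0 0" --pt "1 0.022 0.001 0.004 0 0 0" --pt "1 0.022 0.001 0.004 0 0 0"

```text
time_s: 11.35
tcp_pos: [0.6281, -0.05, 0.1383]
tool_rot: [-0.003, 0.694, 0.72, -0.004]
force: [-7.7, -0.5, 9.3]
grip_width: 0.0149
```

```bash
python3 -c "
from h import *
s=ctrl.read_state()
print(s['tcp_pos'],s['grip_width'],s['force'])
a=ctrl.camera('side')[130:230,200:300,::-1];cv2.imwrite('pics/op2.png',cv2.resize(a,(600,600),interpolation=2))"
```

```text
[ 0.62806767 -0.04995258  0.13830794] 0.014868203041978691 [-7.67109704 -0.51825347  9.27384523]
```

View pics/op2.png

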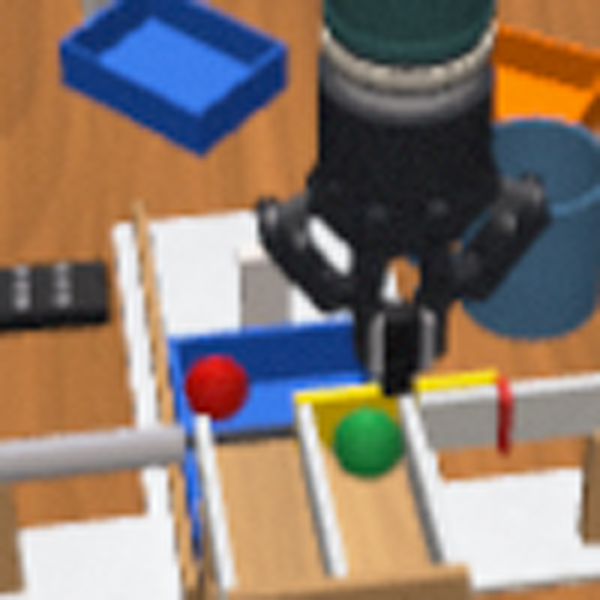

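The red ball is dropping into the dish. The gate is within about 1 mm of the mark and the force is −7.7 N (7.8 N at half travel). I nudge 0.75 mm more and let it settle.

apply_moves --pt "1 0.004 0 0.001 0 0 0" --pt "1 0.004 0 0.001 0 0 0" --pt "1 0.004 0 0.001 0 0 0" --pt "1 0.004 0 0.001 0 0 0" --pt "1 0.004 0 0.001 0 0 0" --pt "1 0.004 0 0.001 0 0 0" --pt "1 0.004 0 0.001 0 0 0" --pt "1 0.004 0 0.001 0 0 0" --pt "1 0.004 0 0.001 0 0 0" --pt "1 0.004 0 0.001 0 0 0" --pt "1 0.004 0 0.001 0 0 0" --pt "1 0.004 0 0.001 0 0 0" --pt "1 0.004 0 0.001 0 0 0" --pt "1 0.004 0 0.001 0 0 0"

```text
time_s: 12.57
tcp_pos: [0.6286, -0.0499, 0.1383]
tool_rot: [-0.003, 0.694, 0.72, -0.004]
force: [-8.3, 0.2, 9.1]
grip_width: 0.015
```

```bash
python3 v.py pics/end_b.png; python3 -c "
from h import *
s=ctrl.read_state()
print(s['tcp_pos'],s['grip_width'],s['force'])
a=ctrl.camera('side')[130:230,200:300,::-1];cv2.imwrite('pics/op3.png',cv2.resize(a,(600,600),interpolation=2))"
```

```text
[ 0.62858586 -0.04994786  0.13832365] 0.015458273523123654 [-8.17232408 -0.04825196  8.82726066]
```

View pics/op3.png

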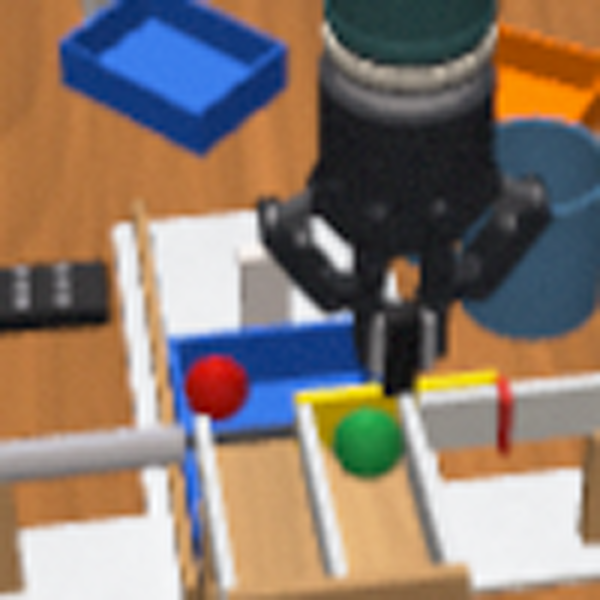

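View pics/end_b.png

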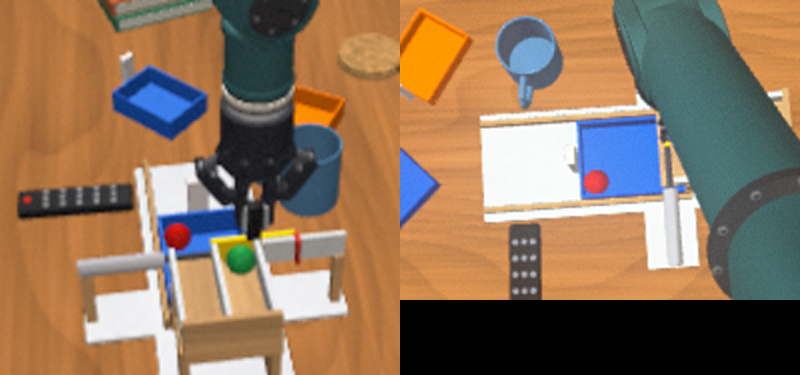

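The red ball lies in the dish, at (595,181) in the top crop, and has not moved between the last two pictures. Green is still in its lane. The dish tab is unchanged at (571,157), and the gate edge touches the red mark. The −8.2 N force matches 7.8 N plus 0.4 N friction. Handing in.

```bash
python3 -c "
from h import *
print(ctrl.finish_job())"
```

```text
the job is handed in; nothing more can be done
None
```

I pushed the blue dish home against the stop by its tab while the gate was shut. Then I gripped the black knob, slid the gate to half travel, and handed the job in at about 12.7 s still holding it there.

**Dish:** after the push, both cameras showed the tab within about 1 mm of where it should be when home, and it had not moved in the last picture.

**Gate:**
- The gripper moved 45.0 mm from the shut position.
- The slide force was about 8.2 N, matching the 7.8 N spring plus 0.4 N friction.
- In the side view the gate's leading edge sits at the red mark, to about 1 mm.

**Balls:** the red ball is at rest in the dish, and the green ball is still against the gate in its lane.

**Bystanders:** the mug and remote looked unmoved. The clock was not in the later crops, but the arm stayed well above it.

**Oddities:**
- A vertical load of about 9 N (13.6 N at one reading) stayed on the tool while it gripped the knob; I did not find the cause. It is well below the 40 N limit.
- My first move had a brief unintended tilt, high above the table, which the next row undid.

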